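# Sort left-hand and right-hand sign brackets into their trays

### The arm

A 6-joint arm with a two-finger parallel gripper is mounted at the origin on the work surface. World frame = base frame: x ahead of the robot, y to its left, z up, the work surface at z = 0. Lengths are in mm, angles in rad, forces in N, time in s.
With the tool pointing down it reaches from about 325 to 850 mm from the base axis. Payload 15.5 kg.
Tool frame: the origin (TCP) lies where the fingers leave the gripper's body, on its centre line; the fingertips stand 78 mm ahead of it and the grasp point (between the pads) lies 60 mm ahead of it; z points along the fingers, y is the line along which they close (so a half turn about z gives the same grasp; the last joint's range is limited). The gripper opens to 91 mm and grips with 3 to 60 N. Pads are 32 mm wide; open, the fingers measure 118 mm over their backs; the gripper's body (76 mm by 178 mm) begins 60 mm behind the grasp point.
Start: joints at [1.103, 0.494, 1.345, -0, 1.302, -0.096], TCP at [227.054, 582.3, 292.215] pointing down, gripper open.
Joint ranges: [-2.91, 2.91], [-0.82, 2.16], [0.22, 2.67], [-1.22, 4.37], [0.12, 2.79], [-3.08, 3.08]. Speed limits (rad/s): [1.89, 1.89, 2.57, 3.01, 3.01, 3.01].

### API

Orientations are given as a unit quaternion [w, x, y, z].
In Python, from bench import sense, read_camera, camera_model, workorder gives the robot as it stands. The module is installed in compiled form; this text tells all that it offers.
- The arm moves only by the shell command python3 -m pendant 'ROWS'. ROWS is JSON, a list of rows, each a list of 3 entries, a list of its own where there are three numbers: the shift along the tool's x, y, z in units of 0.04 m (1.0 is 0.04 m), then the turn about the tool's z in units of pi rad (1.0 is pi rad), then the closure, from 0 (fully open) to 1 (shut). In form: [[[x, y, z], spin, jaw], ...]. A call has 1 to 5 rows; each row shifts and turns the commanded pose from where the row before left it, along the tool's axes as they then stand; what a row does not reach is not made up. A row lasts 1/10 s, in which the tool goes at most 50 mm and 8.59 degrees, less where a joint would pass 70% of its speed; a pose out of reach is approached as far as the arm can. A call with a number of a shift or a turn outside -1 to 1 is refused whole. A call with a gripper value outside its range is refused whole. The fingers move at their own pace and stop on an object; the grip force is fixed at half the most. Time passes only in rows, so rows that do not move let the fingers close. It gives the time, the measured TCP pose, the force, the opening and the grip force at its end, in the units of the state.
- sense(): the state, without advancing time (a new reading comes with each control period).
- read_camera(name): name is "side" or "top" or "wrist"; returns the picture (480x640x3 uint8, red, green, blue); there is no depth.
- camera_model(name): a dict with "intrinsics" (3x3 intrinsics, pixels), "R" (3x3) and "t" (3): a world point X has camera coordinates R X + t. Camera axes: x right, y down, z forward; pixel columns grow to the right and rows downward; lengths in mm; the calibration is good to about 2 mm. A picture is of the moment at which its call begins: read the wrist's pose just before it. camera_model takes no time and is no camera call; for the wrist camera it gives the pose at the moment of the call.
- workorder.close_job(): hands the job in; it is judged then, once.
The state is a dict: "time_s": time; "joint_positions": joint angles; "qvel": joint speeds; "joint_efforts": joint torques, N m; "eef_pos": TCP position; "tool_rot": TCP orientation; "wrist_force": force on the tool from outside, world axes, zero at the start; "wrist_torque": the same for the moment, N m; "finger_gap": finger opening in mm; "gripper_force": force on a finger pad.
Only numpy, scipy, OpenCV 4.12 (cv2) and the standard library are available. Lean on these libraries where they do the work, as an engineer would, in place of code of your own. Each camera call takes 0.05 s, during which the arm holds its last target. There are 200 camera calls.

### The job

Gather the four blue L-shaped sign brackets: both left-hand ones into the yellow tray and both right-hand ones into the white tray, every one lying flat on the tray floor, blue face up, none on top of another. Seen from above with the plain end of the long leg pointing away from you, a left-hand bracket's foot points left and a right-hand bracket's foot points right. Leave the look-alikes (the symmetrical blue T bracket and the bare plywood bracket) and the paint jar standing among them where they are.

Things in the scene. Friction and masses are not known exactly. Their poses are not given: they have to be found in the camera images.
- left_1: Left-hand L bracket, plywood with blue face and white screw plugs, lying face up: leg end away from you, foot points left. 96 x 50 x 14 mm, 40 to 85 g. Origin: underside, centre of the outline; x along the leg to its plain end, z up. Leg 18 wide, centred on y -16 mm, x -48 to 48; foot x -48 to -30 out to y +25. Pinch the leg's 18 mm width near x +18 mm.
- left_2: Left-hand L bracket, plywood with blue face and white screw plugs, lying face up: leg end away from you, foot points left. 96 x 50 x 14 mm, 40 to 85 g. Origin: underside, centre of the outline; x along the leg to its plain end, z up. Leg 18 wide, centred on y -16 mm, x -48 to 48; foot x -48 to -30 out to y +25. Pinch the leg's 18 mm width near x +18 mm.
- right_1: Right-hand L bracket, plywood with blue face and white screw plugs, lying face up: leg end away from you, foot points right. 96 x 50 x 14 mm, 40 to 85 g. Origin: underside, centre of the outline; x along the leg to its plain end, z up. Leg 18 wide, centred on y +16 mm, x -48 to 48; foot x -48 to -30 out to y -25. Pinch the leg's 18 mm width near x +18 mm.
- right_2: Right-hand L bracket, plywood with blue face and white screw plugs, lying face up: leg end away from you, foot points right. 96 x 50 x 14 mm, 40 to 85 g. Origin: underside, centre of the outline; x along the leg to its plain end, z up. Leg 18 wide, centred on y +16 mm, x -48 to 48; foot x -48 to -30 out to y -25. Pinch the leg's 18 mm width near x +18 mm.
- centre_bracket: Look-alike that stays: symmetrical blue-faced plywood bracket, an upside-down T, lying flat. 96 x 50 x 14 mm. Origin: underside, centre of the outline; x along the leg to its plain end, z up. Leg 18 wide on y 0; foot at x -48 to -30, y -25 to 25.
- bare_bracket: Look-alike that stays. Left-hand L bracket, bare pale plywood, no blue, lying face up: leg end away from you, foot points left. 96 x 50 x 14 mm, 40 to 85 g. Origin: underside, centre of the outline; x along the leg to its plain end, z up. Leg 18 wide, centred on y -16 mm, x -48 to 48; foot x -48 to -30 out to y +25. 
- paint_jar: Closed white paint jar with a green lid, standing among the brackets, 64 mm across and 50 mm high, loose. Origin: centre of its underside. It stays.
- yellow_tray: Yellow open tray, fixed, 170 x 136 mm outside, 160 x 126 inside, 22 high. Origin: centre of the underside, on the bench; x along the 170 mm side, y along the 136, z up; inner floor at z 5 mm. Holds two brackets side by side along x, legs along y. For left-hand brackets.
- white_tray: White open tray, fixed, 170 x 136 mm outside, 160 x 126 inside, 22 high. Origin: centre of the underside, on the bench; x along the 170 mm side, y along the 136, z up; inner floor at z 5 mm. Holds two brackets side by side along x, legs along y. For right-hand brackets.
There are look-alikes about, which are no part of the job. What is shaped like the right_2 but turquoise is not meant.

How it is judged:
By the outcome, as a careful person would: the job done as asked, in the order asked, and still so for the second after the job is handed in, with the robot touching nothing.
It also fails if it takes over 109 s, if anything falls off the work surface, if the arm or the gripper's body presses on something with over 40 N, if the wrist force passes 120 N, or if a joint passes its speed limit or range.

## Working session

There is one attempt and no reset: what is moved stays moved. The work goes in short steps, Python scripts to look and compute and a shell command to move; the robot and the scene stay as the last step left them, time stands still between calls to the robot, and variables do not carry over. Pictures are saved under pics/ and viewed, at most 14 in all, crops included, and the job is handed in when it is done.

```bash
mkdir -p pics
python3 - <<'E'
from bench import *
import cv2
print(sense())
for n in ("top","side","wrist"):
    m=camera_model(n); print(n,m)
    cv2.imwrite(f"pics/{n}0.png",read_camera(n)[:,:,::-1])
E
```

```text
{'time_s': 0.0, 'joint_positions': array([ 1.10347563e+00,  4.94219290e-01,  1.34611771e+00, -1.63869411e-06,
        1.30249462e+00, -9.55036354e-02]), 'qvel': array([-0.00104945, -0.00078571, -0.00016042, -0.00106091, -0.0004513 ,
        0.00072917]), 'joint_efforts': array([-3.93432172e-03, -8.78816199e+01, -3.81843245e+01,  7.05796899e-02,
        5.33615286e-02, -1.87714727e-04]), 'eef_pos': array([226.94247688, 582.04512161, 291.62030064]), 'tool_rot': array([-1.71279303e-04,  1.84839238e-01,  9.82768575e-01, -5.95334274e-04]), 'wrist_force': array([0.05007807, 0.3658309 , 0.11021369]), 'wrist_torque': array([-0.02547542, -0.04328153, -0.02075591]), 'gripper_force': 0.0, 'finger_gap': 91.2008680457138}
top {'intrinsics': array([[437.02323675,   0.        , 317.30337439],
       [  0.        , 437.02323675, 239.76806847],
       [  0.        ,   0.        ,   1.        ]]), 'R': array([[-0.02594838, -0.99965493,  0.00408687],
       [-0.99719101,  0.02559664, -0.07039103],
       [ 0.07026213, -0.00590193, -0.9975111 ]]), 't': array([  18.37933861,  506.88708834, 1120.00129899])}
side {'intrinsics': array([[534.02286157,   0.        , 326.84368056],
       [  0.        , 534.02286157, 233.86598669],
       [  0.        ,   0.        ,   1.        ]]), 'R': array([[ 0.99899876, -0.04339087,  0.01089549],
       [-0.02613021, -0.76360218, -0.64515806],
       [ 0.03631379,  0.6442274 , -0.76397144]]), 't': array([-507.80981381,   44.53373784, 1291.30065711])}
wrist {'intrinsics': array([[351.56418996,   0.        , 321.00920022],
       [  0.        , 351.56418996, 241.15045676],
       [  0.        ,   0.        ,   1.        ]]), 'R': array([[ 3.62581173e-01,  9.31951963e-01, -6.56893941e-04],
       [ 8.93120257e-01, -3.47271960e-01,  2.85899269e-01],
       [ 2.66216264e-01, -1.04248378e-01, -9.58259451e-01]]), 't': array([-624.75766986,  -32.19535992,  392.03949184])}
```

View pics/top0.png

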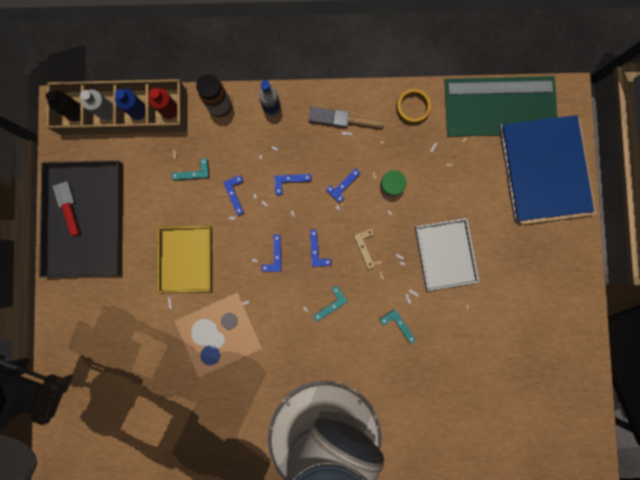

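The top view shows five blue brackets at about A(234,195), B(292,183), C(344,186), D(273,254) and E(319,248). Bare plywood is at (365,248), turquoise ones at (190,172), (331,304) and (397,325), and the jar at (393,183). The yellow tray is at (185,260) and the white tray at (447,255). Next I'll segment them and check a close crop.

```bash
cat > h.py <<'E'
import numpy as np, cv2
from bench import *
def ray(name,uv,z,m=None):
    m=m or camera_model(name); K,R,t=m["intrinsics"],m["R"],m["t"]
    c=-R.T@t; d=R.T@np.linalg.solve(K,[uv[0],uv[1],1.]); return c+d*(z-c[2])/d[2]
def proj(name,X,m=None):
    m=m or camera_model(name); p=m["intrinsics"]@(m["R"]@np.array(X,float)+m["t"]); return p[:2]/p[2]
def brackets(img,name,z,m=None,minA=150,maxA=1e9):
    """blue contours -> world polygon at height z; min-area rect, handedness by mass offset"""
    h=cv2.cvtColor(img,cv2.COLOR_RGB2HSV)
    k=cv2.inRange(h,(108,110,60),(130,255,255)); k=cv2.morphologyEx(k,cv2.MORPH_CLOSE,np.ones((3,3)) if name!="wrist" else np.ones((9,9)))
    out=[]
    for c in cv2.findContours(k,cv2.RETR_EXTERNAL,cv2.CHAIN_APPROX_NONE)[0]:
        a=cv2.contourArea(c)
        if not minA<a<maxA: continue
        P=np.array([ray(name,p,z,m)[:2] for p in c[:,0]]).astype(np.float32)
        (o,(w,hh),ang)=cv2.minAreaRect(P); M=cv2.moments(P); g=np.array([M['m10'],M['m01']])/M['m00']
        th=np.deg2rad(ang if w>hh else ang+90); L,W=max(w,hh),min(w,hh)
        v=g-np.array(o); x=np.array([np.cos(th),np.sin(th)])
        if v@x>0: x=-x        # mass is towards the foot (-x)
        y=np.array([-x[1],x[0]]); off=v@y
        out.append(dict(px=c[:,0].mean(0).round(),o=np.array(o).round(1),yaw=round(float(np.degrees(np.arctan2(x[1],x[0]))),1),L=round(L),W=round(W),off=round(float(off),1),vx=round(float(v@x),1),hand="left" if off<-3 else "right" if off>3 else "T?"))
    return out
E
python3 - <<'E'
from h import *
im=cv2.imread("pics/top0.png")[:,:,::-1].copy()
for b in brackets(im,"top",14,minA=60):print(b)
h=cv2.cvtColor(im,cv2.COLOR_RGB2HSV)
print("jar",ray("top",(393,183),50))
for n,k,roi in (("yellow",cv2.inRange(h,(22,120,80),(32,255,255)),(150,210,220,300)),("white",cv2.inRange(h,(0,0,120),(179,60,255)),(405,480,212,300))):
    q=np.zeros_like(k);x0,x1,y0,y1=roi;q[y0:y1,x0:x1]=k[y0:y1,x0:x1]
    c=max(cv2.findContours(q,0,1)[0],key=cv2.contourArea)
    print(n,cv2.minAreaRect(np.array([ray("top",p,22)[:2] for p in c[:,0]],dtype=np.float32)))
print([ray("top",p,50) for p in((393,183),)])
s=cv2.imread("pics/side0.png"); t=im[150:280,150:480,::-1]
cv2.imwrite("pics/c0.png",cv2.resize(t,(800,315),interpolation=cv2.INTER_CUBIC))
E
```

```text
{'px': array([210., 355.]), 'o': array([217.8, 289. ]), 'yaw': 70.4, 'L': 42, 'W': 39, 'off': -0.8, 'vx': -0.2, 'hand': 'T?'}
{'px': array([274., 256.]), 'o': array([477.3, 126.7]), 'yaw': -1.1, 'L': 91, 'W': 47, 'off': -9.9, 'vx': -10.5, 'hand': 'left'}
{'px': array([317., 251.]), 'o': array([487.7,  -1.6]), 'yaw': 1.9, 'L': 93, 'W': 47, 'off': 9.8, 'vx': -10.9, 'hand': 'right'}
{'px': array([234., 193.]), 'o': array([631.5, 209.2]), 'yaw': -157.8, 'L': 94, 'W': 47, 'off': -9.6, 'vx': -11.1, 'hand': 'left'}
{'px': array([289., 181.]), 'o': array([657. ,  65.9]), 'yaw': -87.0, 'L': 93, 'W': 48, 'off': 10.1, 'vx': -9.7, 'hand': 'right'}
{'px': array([342., 187.]), 'o': array([654.1, -71.9]), 'yaw': -46.8, 'L': 92, 'W': 47, 'off': 1.5, 'vx': -7.9, 'hand': 'T?'}
{'px': array([547., 168.]), 'o': array([ 684. , -609.2]), 'yaw': -174.1, 'L': 259, 'W': 200, 'off': 0.0, 'vx': -0.3, 'hand': 'T?'}
{'px': array([124.,  98.]), 'o': array([898.6, 508.5]), 'yaw': -179.8, 'L': 53, 'W': 48, 'off': -0.9, 'vx': -0.5, 'hand': 'T?'}
jar [ 645.31797493 -191.63293461   50.        ]
yellow ((465.66796875, 346.8206787109375), (121.38113403320312, 166.0148162841797), 89.94393920898438)
white ((461.56402587890625, -330.2188415527344), (170.90054321289062, 136.22756958007812), 7.758947372436523)
[array([ 645.31797493, -191.63293461,   50.        ])]
```

View pics/c0.png

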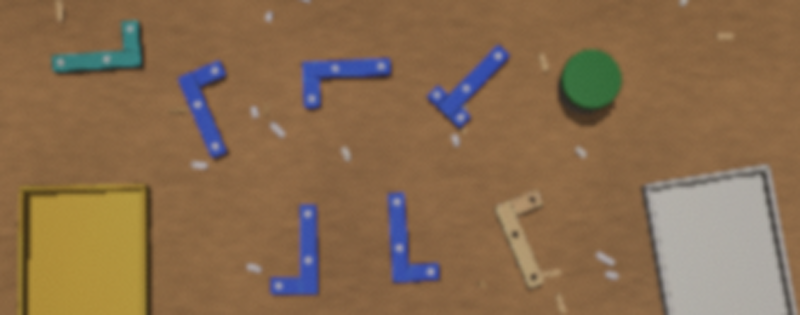

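View pics/side0.png

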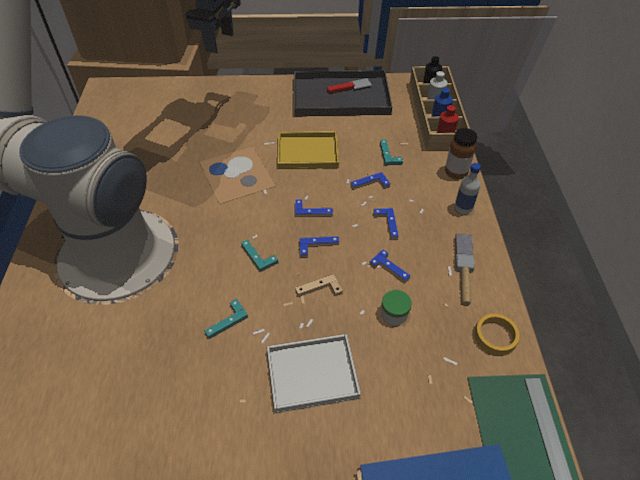

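A and D are left-hand and B and E are right-hand. C is the T, and the bare, turquoise and jar items stay, so the choice matches the description. D comes first. Next is a planner that prints shifts in tool axes.

```bash
cat >> h.py <<'E'
from scipy.spatial.transform import Rotation as Ro
def plan(xy,z,ang):
    """turn first, then shift: units for pendant. ang = world angle of tool y (deg, mod 180)"""
    s=sense(); w,x,y,zq=s["tool_rot"]; R=Ro.from_quat([x,y,zq,w]).as_matrix()
    a=np.degrees(np.arctan2(R[1,1],R[0,1])); d=np.array([*xy,z])-s["eef_pos"]; q1=np.degrees(np.arctan2(xy[1],xy[0]))
    for k in (-180,0,180):
        t=(ang-a+180)%360-180+k
        q6=q1-(a+t)
        while q6>180:q6-=360
        if abs(t)>200: continue
        T=np.radians(a+t); ty=np.array([np.cos(T),np.sin(T),0]); tx=np.array([-ty[1],ty[0],0])
        # tool z down: x = y cross z
        tx=np.cross(ty,[0,0,-1])
        print(f"turn {t:.1f}deg spin {-t/180:.3f} ({abs(t)/8.2:.1f} rows) q6cur {np.degrees(s['joint_positions'][5]):.0f}->{np.degrees(s['joint_positions'][5])-t+q1-np.degrees(s['joint_positions'][0]):.0f}  shift units {np.round(np.array([d@tx,d@ty,-d[2]])/40,3)} dist {np.linalg.norm(d):.0f}")
def grasp(o,yaw,hand):
    c,s=np.cos(np.radians(yaw)),np.sin(np.radians(yaw)); v=-16 if hand=="left" else 16
    return np.array(o)+18*np.array([c,s])+v*np.array([-s,c])
E
python3 - <<'E'
from h import *
print("yellow",[ray("top",p,22)[:2].round(1) for p in((158,226),(212,226),(212,293),(158,293))], ray("top",(185,259.5),22))
plan(grasp((477.3,126.7),-1.1,"left"),190,88.9)
E
```

```text
yellow [array([553.3, 417.8]), array([549.8, 277.8]), array([376.8, 279.4]), array([380.4, 417.8])] [464.59756264 348.21701018  22.        ]
turn -159.8deg spin 0.888 (19.5 rows) q6cur -5->104  shift units [ 6.926 11.663  2.545] dist 552
turn 20.2deg spin -0.112 (2.5 rows) q6cur -5->-76  shift units [ -6.926 -11.663   2.545] dist 552
```

```bash
python3 -m pendant '[[[0,0,0],-0.0375,0.3],[[0,0,0],-0.0375,0.3],[[0,0,0],-0.0375,0.3],[[-0.5,-0.83,0.18],0,0.3],[[-0.5,-0.83,0.18],0,0.3]]' >/dev/null
python3 -m pendant '[[[-0.5,-0.83,0.18],0,0.3],[[-0.5,-0.83,0.18],0,0.3],[[-0.5,-0.83,0.18],0,0.3],[[-0.5,-0.83,0.18],0,0.3],[[-0.5,-0.83,0.18],0,0.3]]'>/dev/null
python3 -m pendant '[[[-0.5,-0.83,0.18],0,0.3],[[-0.5,-0.83,0.18],0,0.3],[[-0.5,-0.83,0.18],0,0.3],[[-0.5,-0.83,0.18],0,0.3],[[-0.5,-0.83,0.18],0,0.3]]'>/dev/null
python3 -m pendant '[[[-0.5,-0.83,0.18],0,0.3],[[-0.5,-0.83,0.18],0,0.3],[[0,0,0],0,0.3],[[0,0,0],0,0.3]]'
python3 - <<'E'
from h import *
m=camera_model("wrist"); im=read_camera("wrist")
cv2.imwrite("pics/w1.png",im[:,:,::-1])
for b in brackets(im,"wrist",14,m,minA=800): print(b)
plan(grasp((477.3,126.7),-1.1,"left"),130,88.9)
E
```

```text
time_s: 2.05
eef_pos: [498.5, 111.8, 191.1]
tool_rot: [-0.0, 0.01, 1.0, 0.0]
wrist_force: [-0.8, 0.1, -0.4]
finger_gap: 64.0
gripper_force: 0.0
{'px': array([186., 219.]), 'o': array([488.7,  -0.9]), 'yaw': 1.9, 'L': 96, 'W': 50, 'off': 9.7, 'vx': -9.8, 'hand': 'right'}
{'px': array([330., 203.]), 'o': array([478.2, 127.6]), 'yaw': -1.1, 'L': 95, 'W': 50, 'off': -9.5, 'vx': -9.8, 'hand': 'left'}
turn -180.0deg spin 1.000 (22.0 rows) q6cur -83->104  shift units [-0.078  0.057  1.533] dist 61
turn -0.0deg spin 0.000 (0.0 rows) q6cur -83->-76  shift units [ 0.078 -0.057  1.533] dist 61
turn 180.0deg spin -1.000 (22.0 rows) q6cur -83->-256  shift units [-0.078  0.057  1.533] dist 61
```

View pics/w1.png

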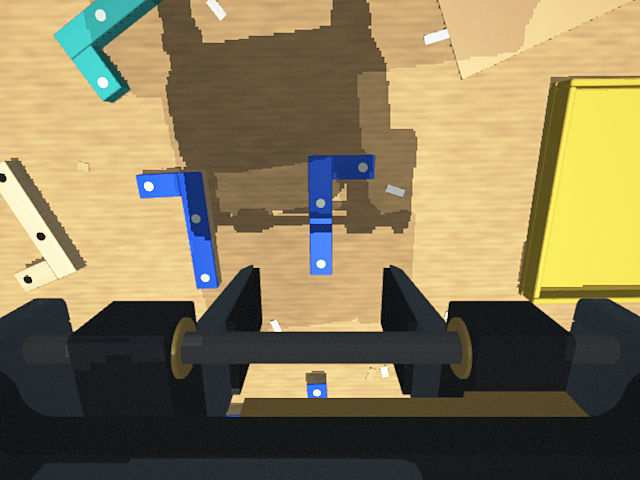

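The wrist view shows D between the fingers at (330,203), with E at (186,219) and the yellow tray on the right. Descending now.

```bash
python3 -m pendant '[[[0.07,0,0.7],0,0.3],[[0,0,0.7],0,0.3],[[0,0,0.7],0,0.3],[[0,0,0.4],0,0.3],[[0,0,0.22],0,0.3]]'
python3 -m pendant '[[[0,0,0],0,1],[[0,0,0],0,1],[[0,0,0],0,1],[[0,0,0],0,1],[[0,0,0],0,1]]'
python3 -m pendant '[[[0,0,0],0,1],[[0,0,0],0,1],[[0,0,-0.3],0,1],[[0,0,-0.7],0,1],[[0,0,-1],0,1]]'
python3 -m pendant '[[[0,0,-0.5],0,1],[[0,0,0],0,1]]'
python3 - <<'E'
from h import *
C=np.array([464.6,348.2])
for o,yaw in ((C+[39,0],-90),(C-[39,0],90)):
    print(o,yaw,grasp(o,yaw,"left")); plan(grasp(o,yaw,"left"),165,yaw+90)
E
```

```text
time_s: 2.6
eef_pos: [494.7, 113.5, 81.6]
tool_rot: [-0.001, 0.008, 1.0, -0.0]
wrist_force: [-0.2, -0.3, 0.0]
finger_gap: 63.8
gripper_force: 0.0
time_s: 3.1
eef_pos: [495.9, 112.5, 83.1]
tool_rot: [0.0, 0.009, 1.0, 0.0]
wrist_force: [0.1, -0.6, -0.4]
finger_gap: 26.8
gripper_force: 0.0
time_s: 3.6
eef_pos: [494.7, 112.3, 163.0]
tool_rot: [-0.002, 0.009, 1.0, -0.0]
wrist_force: [0.3, 0.6, -0.6]
finger_gap: 17.7
gripper_force: 30.0
time_s: 3.8
eef_pos: [496.8, 112.6, 185.9]
tool_rot: [0.002, 0.009, 1.0, 0.0]
wrist_force: [-0.2, 0.5, -1.0]
finger_gap: 17.5
gripper_force: 30.0
[503.6 348.2] -90 [487.6 330.2]
turn -88.9deg spin 0.494 (10.8 rows) q6cur -83->34  shift units [ 5.439 -0.23   0.522] dist 219
turn 91.1deg spin -0.506 (11.1 rows) q6cur -83->-146  shift units [-5.439  0.23   0.522] dist 219
[425.6 348.2] 90 [441.6 366.2]
turn -88.9deg spin 0.494 (10.8 rows) q6cur -83->40  shift units [ 6.339 -1.38   0.522] dist 260
turn 91.1deg spin -0.506 (11.1 rows) q6cur -83->-140  shift units [-6.339  1.38   0.522] dist 260
```

```bash
python3 -m pendant '[[[0,0,0],0.0412,1],[[0,0,0],0.0412,1],[[0,0,0],0.0412,1],[[0,0,0],0.0412,1],[[0,0,0],0.0412,1]]'>/dev/null
python3 -m pendant '[[[0,0,0],0.0412,1],[[0,0,0],0.0412,1],[[0,0,0],0.0412,1],[[0,0,0],0.0412,1],[[0,0,0],0.0412,1]]'>/dev/null
python3 -m pendant '[[[0,0,0],0.0412,1],[[0,0,0],0.0412,1],[[0.78,-0.03,0],0,1],[[0.78,-0.03,0],0,1],[[0.78,-0.03,0],0,1]]'>/dev/null
python3 -m pendant '[[[0.78,-0.03,0],0,1],[[0.78,-0.03,0],0,1],[[0.78,-0.03,0],0,1],[[0.78,-0.03,0],0,1],[[0,0,0],0,1]]'
python3 - <<'E'
from h import *
m=camera_model("wrist"); im=read_camera("wrist")
cv2.imwrite("pics/w2.png",im[:,:,::-1])
plan((487.6,330.2),88,0)
E
```

```text
time_s: 5.8
eef_pos: [486.9, 333.9, 182.1]
tool_rot: [-0.0, 0.707, 0.708, 0.0]
wrist_force: [-0.1, -0.4, 0.0]
finger_gap: 17.7
gripper_force: 30.0
turn -180.1deg spin 1.000 (22.0 rows) q6cur 28->214  shift units [ 0.049 -0.02   2.35 ] dist 94
turn -0.1deg spin 0.000 (0.0 rows) q6cur 28->34  shift units [-0.049  0.02   2.35 ] dist 94
turn 179.9deg spin -1.000 (21.9 rows) q6cur 28->-146  shift units [ 0.049 -0.02   2.35 ] dist 94
```

View pics/w2.png

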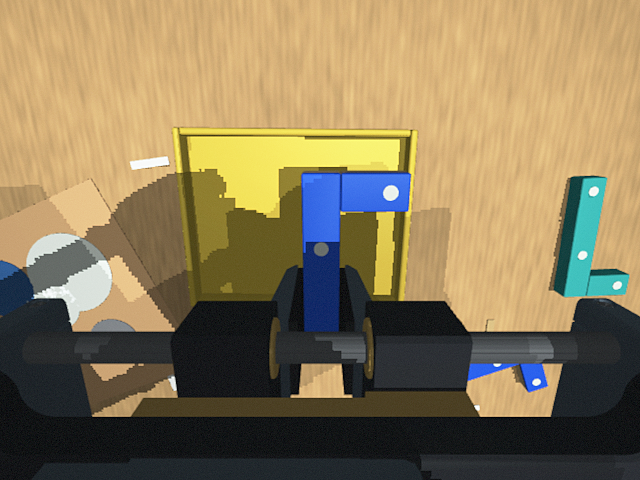

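The bracket is held square above the yellow tray, whose far rim corners are at (176,129) and (416,131). I'll get the tray centre from those.

Run:
```python
from h import *
for p in ((176,129),(416,131)): print(ray("wrist",p,22))
```

```text
[386.80781382 418.1783023   22.        ]
[551.33235499 417.23589149  22.        ]
```

```bash
python3 -m pendant '[[[-0.06,0.05,0.7],0,1],[[0,0,0.7],0,1],[[0,0,0.5],0,1],[[0,0,0.3],0,1],[[0,0,0.1],0,1]]'
python3 -m pendant '[[[0,0,0.0],0,1],[[0,0,0],0,0.62],[[0,0,0],0,0.62],[[0,0,0],0,0.62],[[0,0,0],0,0.62]]'
python3 -m pendant '[[[0,0,-0.3],0,0.62],[[0,0,-0.7],0,0.62],[[0,0,-1],0,0.3],[[0,0,-0.5],0,0.3],[[0,0,0],0,0.3]]'
python3 - <<'E'
from h import *
m=camera_model("wrist"); im=read_camera("wrist")
cv2.imwrite("pics/w3.png",im[:,:,::-1])
for b in brackets(im,"wrist",19,m,minA=800): print(b)
plan(grasp((631.5,209.2),-157.8,"left"),187,-67.8)
E
```

```text
time_s: 6.35
eef_pos: [489.0, 327.6, 89.5]
tool_rot: [-0.0, 0.708, 0.707, -0.001]
wrist_force: [-0.1, -0.2, -0.6]
finger_gap: 17.9
gripper_force: 30.0
time_s: 6.85
eef_pos: [489.6, 328.6, 91.1]
tool_rot: [0.0, 0.707, 0.707, 0.0]
wrist_force: [-0.6, -0.3, -0.1]
finger_gap: 34.6
gripper_force: 0.0
time_s: 7.35
eef_pos: [490.6, 329.2, 194.6]
tool_rot: [0.001, 0.707, 0.707, 0.003]
wrist_force: [0.6, -0.1, -0.8]
finger_gap: 55.8
gripper_force: 0.0
{'px': array([ 15., 281.]), 'o': array([242.6, 296.4]), 'yaw': 75.6, 'L': 48, 'W': 29, 'off': 1.0, 'vx': -1.8, 'hand': 'T?'}
{'px': array([329., 209.]), 'o': array([505.7, 346.3]), 'yaw': -90.6, 'L': 96, 'W': 49, 'off': -10.0, 'vx': -9.8, 'hand': 'left'}
turn -67.8deg spin 0.376 (8.3 rows) q6cur 28->87  shift units [1.696 3.706 0.143] dist 163
turn 112.2deg spin -0.624 (13.7 rows) q6cur 28->-93  shift units [-1.696 -3.706  0.143] dist 163
```

View pics/w3.png

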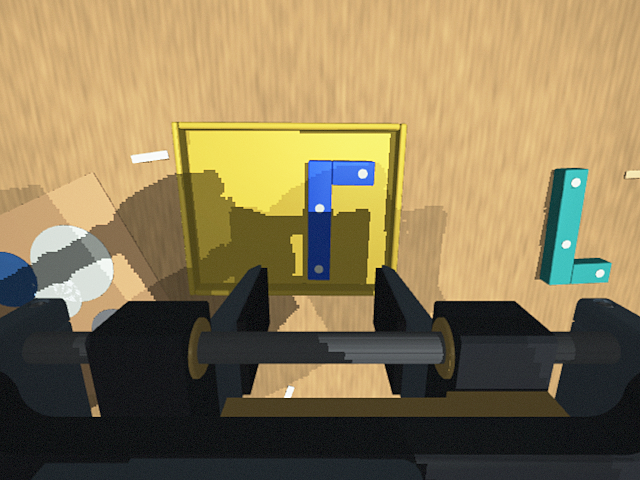

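Bracket D lies flat in the right half of the tray, foot outward. Next is left bracket A.

```bash
python3 -m pendant '[[[0,0,0],-0.0416,0.3],[[0,0,0],-0.0416,0.3],[[0,0,0],-0.0416,0.3],[[0,0,0],-0.0416,0.3],[[0,0,0],-0.0416,0.3]]'>/dev/null
python3 -m pendant '[[[0,0,0],-0.0416,0.3],[[0,0,0],-0.0416,0.3],[[0,0,0],-0.0416,0.3],[[0,0,0],-0.0416,0.3],[[0,0,0],-0.0416,0.3]]'>/dev/null
python3 -m pendant '[[[0,0,0],-0.0416,0.3],[[0,0,0],-0.0416,0.3],[[0,0,0],-0.0416,0.3],[[0,0,0],-0.0416,0.3],[[0,0,0],-0.0416,0.3]]'>/dev/null
python3 -m pendant '[[[-0.34,-0.74,0.03],0,0.3],[[-0.34,-0.74,0.03],0,0.3],[[-0.34,-0.74,0.03],0,0.3],[[-0.34,-0.74,0.03],0,0.3],[[-0.34,-0.74,0.03],0,0.3]]'>/dev/null
python3 -m pendant '[[[0,0,0],0,0.3],[[0,0,0],0,0.3]]'
python3 - <<'E'
from h import *
m=camera_model("wrist"); im=read_camera("wrist")
cv2.imwrite("pics/w4.png",im[:,:,::-1])
for b in brackets(im,"wrist",14,m,minA=800):
    print(b)
    if b["hand"]=="left": plan(grasp(b["o"],b["yaw"],"left"),82,b["yaw"]+90)
plan(grasp((631.5,209.2),-157.8,"left"),82,-67.8)
E
```

```text
time_s: 9.6
eef_pos: [608.2, 216.8, 183.7]
tool_rot: [-0.001, -0.193, 0.981, 0.0]
wrist_force: [-1.1, 0.4, -0.5]
finger_gap: 63.7
gripper_force: 0.0
{'px': array([123., 245.]), 'o': array([658. ,  66.9]), 'yaw': -88.4, 'L': 96, 'W': 50, 'off': 9.7, 'vx': -9.6, 'hand': 'right'}
{'px': array([312., 276.]), 'o': array([632.2, 210.9]), 'yaw': -159.3, 'L': 96, 'W': 49, 'off': -8.8, 'vx': -9.7, 'hand': 'left'}
turn -1.6deg spin 0.009 (0.2 rows) q6cur -98->-91  shift units [-0.066  0.031  2.547] dist 102
turn 178.4deg spin -0.991 (21.8 rows) q6cur -98->-271  shift units [ 0.066 -0.031  2.547] dist 102
{'px': array([551., 179.]), 'o': array([504.6, 348.3]), 'yaw': -91.3, 'L': 99, 'W': 51, 'off': -9.6, 'vx': -10.3, 'hand': 'left'}
turn -113.6deg spin 0.631 (13.8 rows) q6cur -98->35  shift units [ 2.763 -3.051  2.547] dist 194
turn 66.4deg spin -0.369 (8.1 rows) q6cur -98->-145  shift units [-2.763  3.051  2.547] dist 194
{'px': array([88., 20.]), 'o': array([521.9,  16.5]), 'yaw': -177.4, 'L': 29, 'W': 19, 'off': -0.4, 'vx': -1.3, 'hand': 'T?'}
turn -0.1deg spin 0.000 (0.0 rows) q6cur -98->-93  shift units [-0.024 -0.015  2.547] dist 102
turn 179.9deg spin -1.000 (21.9 rows) q6cur -98->-273  shift units [0.024 0.015 2.547] dist 102
```

```bash
python3 -m pendant '[[[-0.05,0.01,0.7],0.006,0.3],[[0,0,0.7],0,0.3],[[0,0,0.6],0,0.3],[[0,0,0.4],0,0.3],[[0,0,0.13],0,0.3]]'
python3 -m pendant '[[[0,0,0],0,1],[[0,0,0],0,1],[[0,0,0],0,1],[[0,0,0],0,1],[[0,0,0],0,1]]'
python3 -m pendant '[[[0,0,0],0,1],[[0,0,0],0,1],[[0,0,-0.4],0,1],[[0,0,-0.7],0,1],[[0,0,-1],0,1]]'
python3 -m pendant '[[[0,0,-0.5],0,1],[[0,0,0],0,1]]'
python3 - <<'E'
from h import *
o=np.array([467-39,349.])
print(grasp(o,90,"left")); plan(grasp(o,90,"left"),187,0)
E
```

```text
time_s: 10.15
eef_pos: [608.9, 218.9, 81.8]
tool_rot: [-0.001, -0.184, 0.983, -0.0]
wrist_force: [0.3, -1.4, -0.6]
finger_gap: 63.6
gripper_force: 0.0
time_s: 10.65
eef_pos: [610.4, 218.5, 84.0]
tool_rot: [0.0, -0.184, 0.983, 0.0]
wrist_force: [0.1, 0.8, -0.8]
finger_gap: 27.0
gripper_force: 0.0
time_s: 11.15
eef_pos: [609.2, 218.2, 167.8]
tool_rot: [-0.001, -0.184, 0.983, -0.0]
wrist_force: [0.5, 0.3, -0.5]
finger_gap: 17.8
gripper_force: 30.0
time_s: 11.35
eef_pos: [611.6, 218.9, 191.8]
tool_rot: [0.003, -0.184, 0.983, 0.0]
wrist_force: [0.6, 0.2, -0.7]
finger_gap: 17.9
gripper_force: 30.0
[444. 367.]
turn -111.2deg spin 0.618 (13.6 rows) q6cur -97->40  shift units [ 3.704 -4.189  0.119] dist 224
turn 68.8deg spin -0.382 (8.4 rows) q6cur -97->-140  shift units [-3.704  4.189  0.119] dist 224
```

```bash
python3 -m pendant '[[[0,0,0],0.0412,1],[[0,0,0],0.0412,1],[[0,0,0],0.0412,1],[[0,0,0],0.0412,1],[[0,0,0],0.0412,1]]'>/dev/null
python3 -m pendant '[[[0,0,0],0.0412,1],[[0,0,0],0.0412,1],[[0,0,0],0.0412,1],[[0,0,0],0.0412,1],[[0,0,0],0.0412,1]]'>/dev/null
python3 -m pendant '[[[0,0,0],0.0412,1],[[0,0,0],0.0412,1],[[0,0,0],0.0412,1],[[0,0,0],0.0412,1],[[0,0,0],0.0412,1]]'>/dev/null
python3 -m pendant '[[[0.53,-0.6,0],0,1],[[0.53,-0.6,0],0,1],[[0.53,-0.6,0],0,1],[[0.53,-0.6,0],0,1],[[0.53,-0.6,0],0,1]]'>/dev/null
python3 -m pendant '[[[0.53,-0.6,0],0,1],[[0.53,-0.6,0],0,1],[[0,0,0],0,1],[[0,0,0],0,1]]'
python3 - <<'E'
from h import *
m=camera_model("wrist"); im=read_camera("wrist")
cv2.imwrite("pics/w5.png",im[:,:,::-1])
plan((444,367),90,0)
E
```

```text
time_s: 13.75
eef_pos: [441.8, 367.1, 187.3]
tool_rot: [0.0, 0.707, 0.707, -0.0]
wrist_force: [0.8, -0.2, -0.2]
finger_gap: 17.5
gripper_force: 30.0
turn -180.0deg spin 1.000 (21.9 rows) q6cur 34->220  shift units [-0.006 -0.04   2.434] dist 97
turn 0.0deg spin -0.000 (0.0 rows) q6cur 34->40  shift units [0.006 0.04  2.434] dist 97
turn 180.0deg spin -1.000 (22.0 rows) q6cur 34->-140  shift units [-0.006 -0.04   2.434] dist 97
```

View pics/w5.png

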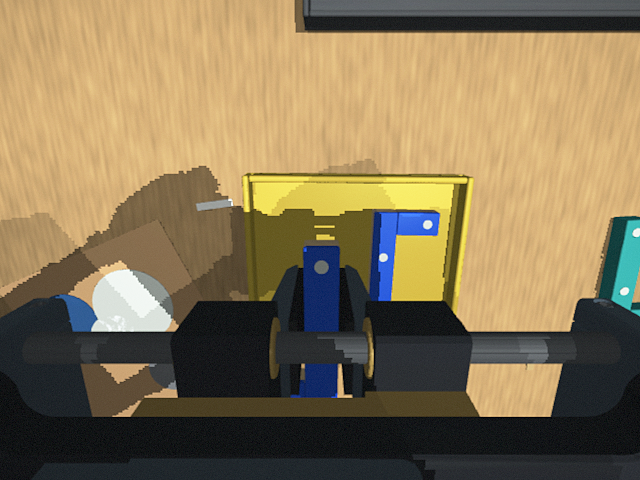

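The held leg is at (320,310), clear of D's leg at (383,255). Lowering.

```bash
python3 -m pendant '[[[0,0.02,0.7],0,1],[[0,0,0.7],0,1],[[0,0,0.6],0,1],[[0,0,0.3],0,1],[[0,0,0.12],0,1]]'
python3 -m pendant '[[[0,0,0.0],0,1],[[0,0,0],0,0.66],[[0,0,0],0,0.66],[[0,0,0],0,0.66],[[0,0,0],0,0.66]]'
python3 -m pendant '[[[0,0,-0.3],0,0.66],[[0,0,-0.7],0,0.66],[[0,0,-1],0,0.3],[[0,0,-0.5],0,0.3],[[0,0,0],0,0.3]]'
python3 - <<'E'
from h import *
m=camera_model("wrist"); im=read_camera("wrist")
for b in brackets(im,"wrist",19,m,minA=800): print(b)
plan(grasp((658,66.9),-87.7,"right"),187,2.3)
E
```

```text
time_s: 14.3
eef_pos: [443.4, 366.2, 89.6]
tool_rot: [-0.0, 0.708, 0.706, -0.001]
wrist_force: [-1.0, 0.5, -0.6]
finger_gap: 17.9
gripper_force: 30.0
time_s: 14.8
eef_pos: [443.2, 367.1, 91.1]
tool_rot: [0.0, 0.707, 0.707, 0.0]
wrist_force: [1.5, 0.5, -0.7]
finger_gap: 31.1
gripper_force: 0.0
time_s: 15.3
eef_pos: [444.2, 367.8, 194.5]
tool_rot: [0.001, 0.707, 0.707, 0.003]
wrist_force: [0.1, 1.0, -0.9]
finger_gap: 52.5
gripper_force: 0.0
{'px': array([384., 253.]), 'o': array([505.4, 346.2]), 'yaw': -91.0, 'L': 96, 'W': 49, 'off': -8.4, 'vx': -21.9, 'hand': 'left'}
{'px': array([311., 272.]), 'o': array([428.5, 349.5]), 'yaw': 88.5, 'L': 97, 'W': 48, 'off': -8.7, 'vx': -9.9, 'hand': 'left'}
turn -177.7deg spin 0.987 (21.7 rows) q6cur 34->182  shift units [ 8.17  -5.454  0.142] dist 393
turn 2.3deg spin -0.013 (0.3 rows) q6cur 34->2  shift units [-8.17   5.454  0.142] dist 393
turn 182.3deg spin -1.013 (22.2 rows) q6cur 34->-178  shift units [ 8.17  -5.454  0.142] dist 393
```

```bash
python3 -m pendant '[[[-0.81,0.54,0],-0.013,0.3],[[-0.82,0.55,0],0,0.3],[[-0.82,0.55,0],0,0.3],[[-0.82,0.55,0],0,0.3],[[-0.82,0.55,0],0,0.3]]'>/dev/null
python3 -m pendant '[[[-0.82,0.55,0],0,0.3],[[-0.82,0.55,0],0,0.3],[[-0.82,0.55,0],0,0.3],[[-0.82,0.55,0],0,0.3],[[-0.8,0.5,0],0,0.3]]'>/dev/null
python3 -m pendant '[[[0,0,0],0,0.3],[[0,0,0],0,0.3]]'
python3 - <<'E'
from h import *
m=camera_model("wrist"); im=read_camera("wrist")
for b in brackets(im,"wrist",14,m,minA=800): 
    print(b)
    if b["hand"]=="right": plan(grasp(b["o"],b["yaw"],"right"),82,b["yaw"]+90)
plan(grasp((658,66.9),-87.7,"right"),82,2.3)
E
```

```text
time_s: 16.55
eef_pos: [672.0, 47.5, 189.5]
tool_rot: [-0.001, 0.693, 0.721, -0.001]
wrist_force: [-0.2, 0.3, 0.6]
finger_gap: 63.8
gripper_force: 0.0
{'px': array([312., 380.]), 'o': array([668.1, -82.1]), 'yaw': -45.4, 'L': 63, 'W': 18, 'off': -0.1, 'vx': -0.3, 'hand': 'T?'}
{'px': array([ 91., 278.]), 'o': array([489.8,  -0.8]), 'yaw': 2.3, 'L': 97, 'W': 50, 'off': 13.4, 'vx': -5.9, 'hand': 'right'}
turn -90.0deg spin 0.500 (11.0 rows) q6cur -3->89  shift units [-4.141  0.646  2.694] dist 199
turn 90.0deg spin -0.500 (11.0 rows) q6cur -3->-91  shift units [ 4.141 -0.646  2.694] dist 199
{'px': array([316., 205.]), 'o': array([658.5,  66.8]), 'yaw': -88.7, 'L': 96, 'W': 50, 'off': 9.7, 'vx': -10.1, 'hand': 'right'}
turn -181.0deg spin 1.005 (22.1 rows) q6cur -3->183  shift units [-0.018 -0.083  2.694] dist 108
turn -1.0deg spin 0.005 (0.1 rows) q6cur -3->3  shift units [0.018 0.083 2.694] dist 108
turn 179.0deg spin -0.995 (21.8 rows) q6cur -3->-177  shift units [-0.018 -0.083  2.694] dist 108
{'px': array([605., 161.]), 'o': array([877.4, 116.4]), 'yaw': -82.9, 'L': 57, 'W': 52, 'off': -0.1, 'vx': -3.7, 'hand': 'T?'}
turn -180.0deg spin 1.000 (21.9 rows) q6cur -3->182  shift units [-0.026 -0.079  2.694] dist 108
turn 0.0deg spin -0.000 (0.0 rows) q6cur -3->2  shift units [0.026 0.079 2.694] dist 108
turn 180.0deg spin -1.000 (22.0 rows) q6cur -3->-178  shift units [-0.026 -0.079  2.694] dist 108
```

```bash
python3 -m pendant '[[[0.02,0.08,0.7],0.004,0.3],[[0,0,0.7],0,0.3],[[0,0,0.7],0,0.3],[[0,0,0.4],0,0.3],[[0,0,0.17],0,0.3]]'
python3 -m pendant '[[[0,0,0],0,1],[[0,0,0],0,1],[[0,0,0],0,1],[[0,0,0],0,1],[[0,0,0],0,1]]'
python3 -m pendant '[[[0,0,0],0,1],[[0,0,0],0,1],[[0,0,-0.4],0,1],[[0,0,-0.7],0,1],[[0,0,-1],0,1]]'
python3 -m pendant '[[[0,0,-0.5],0,1],[[0,0,0],0,1]]'
python3 - <<'E'
from h import *
a=np.radians(7.8)
o=np.array([461.6,-330.2])-39*np.array([np.cos(a),np.sin(a)])
print(o,grasp(o,-82.2,"right")); plan(grasp(o,-82.2,"right"),187,7.8)
E
```

```text
time_s: 17.1
eef_pos: [674.3, 50.0, 82.3]
tool_rot: [-0.001, 0.697, 0.717, -0.001]
wrist_force: [0.0, 0.5, -0.0]
finger_gap: 63.9
gripper_force: 0.0
time_s: 17.6
eef_pos: [675.7, 49.1, 84.4]
tool_rot: [0.0, 0.697, 0.717, 0.0]
wrist_force: [0.2, 0.1, 0.2]
finger_gap: 27.1
gripper_force: 0.0
time_s: 18.1
eef_pos: [674.5, 49.2, 168.1]
tool_rot: [-0.001, 0.697, 0.717, -0.001]
wrist_force: [0.9, 0.4, -0.7]
finger_gap: 17.6
gripper_force: 30.0
time_s: 18.3
eef_pos: [677.0, 49.2, 192.4]
tool_rot: [0.002, 0.697, 0.717, 0.002]
wrist_force: [1.2, -0.5, -0.0]
finger_gap: 17.6
gripper_force: 30.0
[ 422.96083422 -335.49290732] [ 441.25567997 -351.15491929]
turn -173.8deg spin 0.965 (21.2 rows) q6cur -2->134  shift units [9.116 7.197 0.134] dist 465
turn 6.2deg spin -0.035 (0.8 rows) q6cur -2->-46  shift units [-9.116 -7.197  0.134] dist 465
turn 186.2deg spin -1.035 (22.7 rows) q6cur -2->-226  shift units [9.116 7.197 0.134] dist 465
```

```bash
python3 -m pendant '[[[0,0,0],-0.035,1],[[-0.76,-0.6,0],0,1],[[-0.76,-0.6,0],0,1],[[-0.76,-0.6,0],0,1],[[-0.76,-0.6,0],0,1]]'>/dev/null
python3 -m pendant '[[[-0.76,-0.6,0],0,1],[[-0.76,-0.6,0],0,1],[[-0.76,-0.6,0],0,1],[[-0.76,-0.6,0],0,1],[[-0.76,-0.6,0],0,1]]'>/dev/null
python3 -m pendant '[[[-0.76,-0.6,0],0,1],[[-0.76,-0.6,0],0,1],[[-0.76,-0.6,0],0,1],[[0,0,0],0,1],[[0,0,0],0,1]]'
python3 - <<'E'
from h import *
m=camera_model("wrist"); im=read_camera("wrist")
cv2.imwrite("pics/w6.png",im[:,:,::-1])
a=np.radians(7.8); C=np.array([461.6,-330.2]); e=np.array([np.cos(a),np.sin(a)]); n=np.array([-e[1],e[0]])
for sx,sy in ((1,1),(-1,1),(-1,-1),(1,-1)): print(proj("wrist",[*(C+sx*85*e+sy*68*n),22],m).round())
plan((441.3,-351.2),91,7.8)
E
```

```text
time_s: 19.8
eef_pos: [439.5, -352.0, 187.6]
tool_rot: [-0.0, 0.658, 0.753, 0.0]
wrist_force: [0.3, 0.2, -0.2]
finger_gap: 17.6
gripper_force: 30.0
[478. 129.]
[236. 129.]
[247. 305.]
[457. 305.]
turn -180.0deg spin 1.000 (22.0 rows) q6cur -53->134  shift units [ 0.003 -0.032  2.415] dist 97
turn -0.0deg spin 0.000 (0.0 rows) q6cur -53->-46  shift units [-0.003  0.032  2.415] dist 97
turn 180.0deg spin -1.000 (21.9 rows) q6cur -53->-226  shift units [ 0.003 -0.032  2.415] dist 97
```

View pics/w6.png

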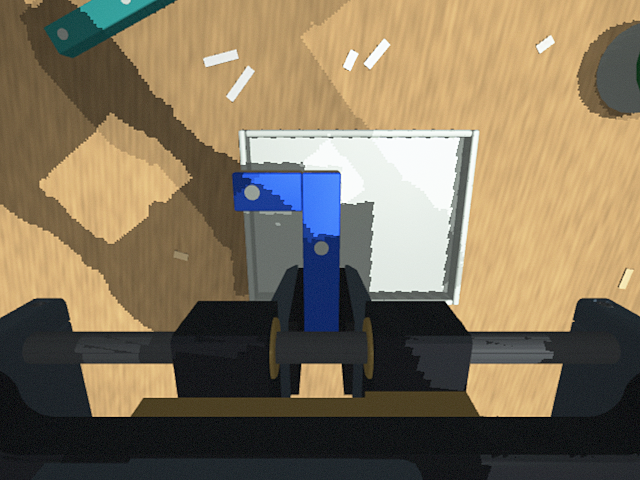

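The predicted tray corners match the white rim at (240,130) and (476,130). Lowering.

```bash
python3 -m pendant '[[[0,0.05,0.7],0,1],[[0,0,0.7],0,1],[[0,0,0.6],0,1],[[0,0,0.3],0,1],[[0,0,0.12],0,1]]'
python3 -m pendant '[[[0,0,0.0],0,1],[[0,0,0],0,0.64],[[0,0,0],0,0.64],[[0,0,0],0,0.64],[[0,0,0],0,0.64]]'
python3 -m pendant '[[[0,0,-0.3],0,0.64],[[0,0,-0.7],0,0.64],[[0,0,-1],0,0.3],[[0,0,-0.5],0,0.3],[[0,0,0],0,0.3]]'
python3 - <<'E'
from h import *
m=camera_model("wrist"); im=read_camera("wrist")
for b in brackets(im,"wrist",19,m,minA=800): print(b)
plan(grasp((488.7,-0.9),1.9,"right"),187,91.9)
E
```

```text
time_s: 20.35
eef_pos: [442.3, -350.3, 90.1]
tool_rot: [-0.001, 0.656, 0.754, 0.0]
wrist_force: [1.2, -0.6, -0.2]
finger_gap: 17.6
gripper_force: 30.0
time_s: 20.85
eef_pos: [442.2, -351.6, 91.5]
tool_rot: [0.0, 0.657, 0.754, -0.0]
wrist_force: [0.7, 0.9, -1.3]
finger_gap: 32.9
gripper_force: 0.0
time_s: 21.35
eef_pos: [443.1, -352.3, 194.8]
tool_rot: [0.003, 0.657, 0.754, -0.0]
wrist_force: [-0.8, -0.7, -0.2]
finger_gap: 54.1
gripper_force: 0.0
{'px': array([310., 204.]), 'o': array([ 424. , -335.6]), 'yaw': -81.6, 'L': 96, 'W': 49, 'off': 9.7, 'vx': -10.2, 'hand': 'right'}
turn -96.0deg spin 0.533 (11.7 rows) q6cur -52->90  shift units [ 1.893 -9.13   0.151] dist 373
turn 84.0deg spin -0.467 (10.2 rows) q6cur -52->-90  shift units [-1.893  9.13   0.151] dist 373
```

```bash
python3 -m pendant '[[[0,0,0],0.041,0.3],[[0,0,0],0.041,0.3],[[0,0,0],0.041,0.3],[[0,0,0],0.041,0.3],[[0,0,0],0.041,0.3]]'>/dev/null
python3 -m pendant '[[[0,0,0],0.041,0.3],[[0,0,0],0.041,0.3],[[0,0,0],0.041,0.3],[[0,0,0],0.041,0.3],[[0,0,0],0.041,0.3]]'>/dev/null
python3 -m pendant '[[[0,0,0],0.041,0.3],[[0,0,0],0.041,0.3],[[0,0,0],0.041,0.3],[[0.19,-0.91,0],0,0.3],[[0.19,-0.91,0],0,0.3]]'>/dev/null
python3 -m pendant '[[[0.19,-0.91,0],0,0.3],[[0.19,-0.91,0],0,0.3],[[0.19,-0.91,0],0,0.3],[[0.19,-0.91,0],0,0.3],[[0.19,-0.91,0],0,0.3]]'>/dev/null
python3 -m pendant '[[[0.19,-0.91,0],0,0.3],[[0.19,-0.91,0],0,0.3],[[0.19,-0.91,0],0,0.3],[[0,0,0],0,0.3],[[0,0,0],0,0.3]]'
python3 - <<'E'
from h import *
m=camera_model("wrist"); im=read_camera("wrist")
cv2.imwrite("pics/w7.png",im[:,:,::-1])
for b in brackets(im,"wrist",14,m,minA=800): print(b)
plan(grasp((488.7,-0.9),1.9,"right"),82,91.9)
E
```

```text
time_s: 23.9
eef_pos: [505.4, 15.6, 190.5]
tool_rot: [0.0, 1.0, 0.018, -0.001]
wrist_force: [0.5, -0.8, 0.1]
finger_gap: 63.7
gripper_force: 0.0
{'px': array([331., 268.]), 'o': array([489.2,  -1.2]), 'yaw': 2.1, 'L': 96, 'W': 50, 'off': 9.3, 'vx': -10.4, 'hand': 'right'}
{'px': array([443.,  47.]), 'o': array([653.2, -67.4]), 'yaw': -45.3, 'L': 86, 'W': 50, 'off': -0.3, 'vx': -13.1, 'hand': 'T?'}
turn -0.1deg spin 0.000 (0.0 rows) q6cur 83->90  shift units [ 0.02  -0.02   2.714] dist 109
turn 179.9deg spin -1.000 (21.9 rows) q6cur 83->-90  shift units [-0.02   0.02   2.714] dist 109
```

```bash
python3 -m pendant '[[[0.02,0,0.7],0,0.3],[[0,0,0.7],0,0.3],[[0,0,0.7],0,0.3],[[0,0,0.4],0,0.3],[[0,0,0.19],0,0.3]]'
python3 -m pendant '[[[0,0,0],0,1],[[0,0,0],0,1],[[0,0,0],0,1],[[0,0,0],0,1],[[0,0,0],0,1]]'
python3 -m pendant '[[[0,0,0],0,1],[[0,0,0],0,1],[[0,0,-0.4],0,1],[[0,0,-0.7],0,1],[[0,0,-1],0,1]]'
python3 -m pendant '[[[0,0,-0.5],0,1],[[0,0,0],0,1]]'
python3 - <<'E'
from h import *
a=np.radians(7.8)
o=np.array([462,-330.2])+39*np.array([np.cos(a),np.sin(a)])
print(o,grasp(o,97.8,"right")); plan(grasp(o,97.8,"right"),187,7.8)
E
```

```text
time_s: 24.45
eef_pos: [505.7, 13.9, 81.9]
tool_rot: [-0.0, 1.0, 0.016, -0.001]
wrist_force: [0.3, -0.1, 0.4]
finger_gap: 63.7
gripper_force: 0.0
time_s: 24.95
eef_pos: [506.8, 15.0, 83.9]
tool_rot: [0.0, 1.0, 0.017, 0.0]
wrist_force: [-0.1, 0.2, 0.1]
finger_gap: 26.7
gripper_force: 0.0
time_s: 25.45
eef_pos: [505.7, 15.1, 167.2]
tool_rot: [-0.0, 1.0, 0.017, -0.002]
wrist_force: [0.4, 0.7, 0.7]
finger_gap: 17.7
gripper_force: 30.0
time_s: 25.65
eef_pos: [507.7, 15.0, 190.0]
tool_rot: [0.0, 1.0, 0.017, 0.002]
wrist_force: [0.2, -0.5, -0.6]
finger_gap: 17.7
gripper_force: 30.0
[ 500.63916578 -324.90709268] [ 482.34432003 -309.24508071]
turn -84.1deg spin 0.467 (10.3 rows) q6cur 83->140  shift units [7.944 1.729 0.074] dist 325
turn 95.9deg spin -0.533 (11.7 rows) q6cur 83->-40  shift units [-7.944 -1.729  0.074] dist 325
```

```bash
python3 -m pendant '[[[0,0,0],-0.041,1],[[0,0,0],-0.041,1],[[0,0,0],-0.041,1],[[0,0,0],-0.041,1],[[0,0,0],-0.041,1]]'>/dev/null
python3 -m pendant '[[[0,0,0],-0.041,1],[[0,0,0],-0.041,1],[[0,0,0],-0.041,1],[[0,0,0],-0.041,1],[[0,0,0],-0.041,1]]'>/dev/null
python3 -m pendant '[[[0,0,0],-0.041,1],[[0,0,0],-0.041,1],[[0,0,0],-0.041,1],[[-0.88,-0.19,0],0,1],[[-0.88,-0.19,0],0,1]]'>/dev/null
python3 -m pendant '[[[-0.88,-0.19,0],0,1],[[-0.88,-0.19,0],0,1],[[-0.88,-0.19,0],0,1],[[-0.88,-0.19,0],0,1],[[-0.88,-0.19,0],0,1]]'>/dev/null
python3 -m pendant '[[[-0.88,-0.19,0],0,1],[[-0.88,-0.19,0],0,1],[[0,0,0],0,1],[[0,0,0],0,1]]'
python3 - <<'E'
from h import *
m=camera_model("wrist"); im=read_camera("wrist")
cv2.imwrite("pics/w8.png",im[:,:,::-1])
plan((482.3,-309.2),91,7.8)
E
```

```text
time_s: 28.05
eef_pos: [481.7, -308.4, 186.3]
tool_rot: [-0.001, 0.657, 0.754, 0.0]
wrist_force: [0.3, 1.6, -0.8]
finger_gap: 17.7
gripper_force: 30.0
turn -180.1deg spin 1.000 (22.0 rows) q6cur -46->140  shift units [ 0.042 -0.008  2.387] dist 95
turn -0.1deg spin 0.000 (0.0 rows) q6cur -46->-40  shift units [-0.042  0.008  2.387] dist 95
turn 179.9deg spin -1.000 (21.9 rows) q6cur -46->-220  shift units [ 0.042 -0.008  2.387] dist 95
```

View pics/w8.png

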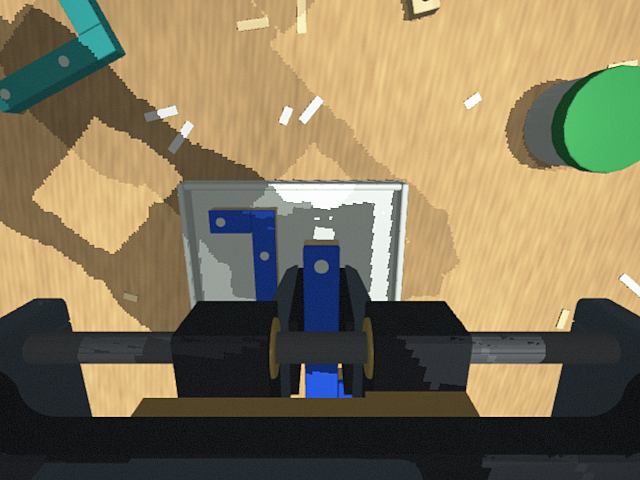

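The held leg is at (322,310), clear of B's leg at (264,260). Lowering.

```bash
python3 -m pendant '[[[-0.02,0.06,0.7],0,1],[[0,0,0.7],0,1],[[0,0,0.6],0,1],[[0,0,0.28],0,1],[[0,0,0.1],0,1]]'
python3 -m pendant '[[[0,0,0.0],0,1],[[0,0,0],0,0.66],[[0,0,0],0,0.66],[[0,0,0],0,0.66],[[0,0,0],0,0.66]]'
python3 -m pendant '[[[0,0,-0.3],0,0.66],[[0,0,-0.7],0,0.66],[[0,0,-1],0,0.3],[[0,0,-0.8],0,0.3],[[0,0,-0.8],0,0.3]]'
python3 -m pendant '[[[0,0.8,0],0,0.3],[[0,0.8,0],0,0.3],[[0,0.8,0],0,0.3],[[0,0.8,0],0,0.3],[[0,0,0],0,0.3]]'
python3 - <<'E'
from h import *
im=read_camera("wrist");m=camera_model("wrist")
for b in brackets(im,"wrist",19,m,minA=800): print(b)
im=read_camera("top")
for b in brackets(im,"top",14,minA=60): print(b["px"],b["o"],b["yaw"],b["L"],b["W"])
cv2.imwrite("pics/f.png",cv2.resize(im[150:330,140:490,::-1],(800,411),interpolation=cv2.INTER_CUBIC))
im=read_camera("side"); cv2.imwrite("pics/fs.png",im[:,:,::-1])
E
```

```text
time_s: 28.6
eef_pos: [484.5, -307.5, 91.2]
tool_rot: [-0.001, 0.657, 0.754, -0.0]
wrist_force: [0.7, 0.4, -0.1]
finger_gap: 17.5
gripper_force: 30.0
time_s: 29.1
eef_pos: [484.9, -308.8, 92.7]
tool_rot: [0.0, 0.657, 0.754, 0.0]
wrist_force: [0.1, -0.4, -0.2]
finger_gap: 31.0
gripper_force: 0.0
time_s: 29.6
eef_pos: [484.6, -308.5, 238.7]
tool_rot: [0.0, 0.657, 0.754, 0.0]
wrist_force: [0.5, 0.2, -0.9]
finger_gap: 52.0
gripper_force: 0.0
time_s: 30.1
eef_pos: [614.6, -290.3, 237.1]
tool_rot: [0.001, 0.656, 0.755, 0.0]
wrist_force: [-1.0, -0.5, -0.8]
finger_gap: 64.2
gripper_force: 0.0
{'px': array([117., 237.]), 'o': array([ 422.1, -335.3]), 'yaw': -82.0, 'L': 95, 'W': 50, 'off': 9.8, 'vx': -9.8, 'hand': 'right'}
{'px': array([187., 253.]), 'o': array([ 501.3, -323.7]), 'yaw': 98.0, 'L': 96, 'W': 50, 'off': 10.1, 'vx': -9.4, 'hand': 'right'}
[210. 355.] [218.7 287.8] -91.5 41 40
[189. 271.] [426.  349.5] 88.5 92 44
[183. 248.] [503.9 346.5] -91.5 92 44
[519. 199.] [ 603.2 -535.6] -174.6 86 37
[342. 186.] [654.1 -71.9] -46.8 92 47
[571. 190.] [ 643.1 -646. ] 5.7 169 136
[568. 121.] [ 806.8 -666.6] 88.6 64 30
[124.  98.] [898.6 508.5] -179.8 53 48
```

View pics/f.png

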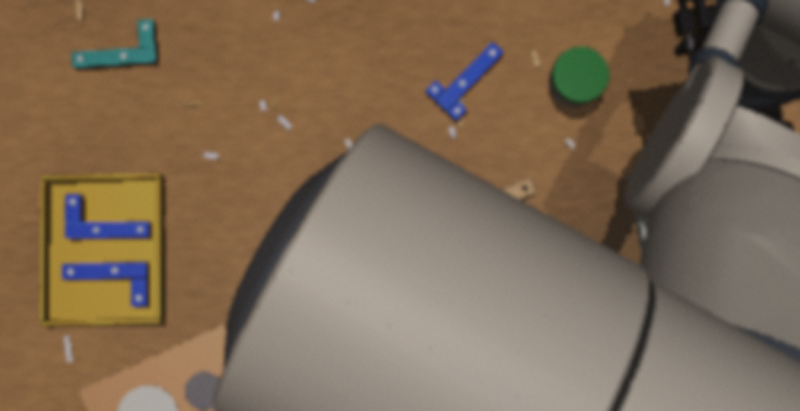

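View pics/fs.png

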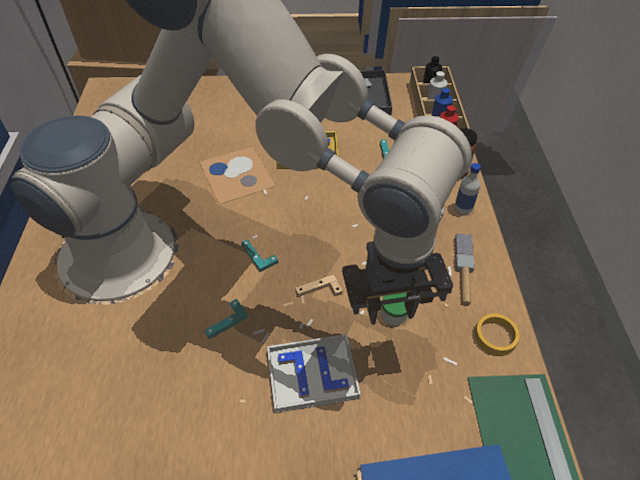

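Both yellow-tray brackets, at (110,215) and (105,280) in the top crop, and both white-tray brackets, at (295,370) and (330,370) in the side view, lie flat and apart. The T, bare bracket and jar are where they were. Handing in.

```bash
python3 -c "
from bench import workorder; print(workorder.close_job())"
```

```text
the job is handed in; nothing more can be done
None
```

The job is handed in at about 30 s of the allowed 109 s: both left-hand brackets are in the yellow tray and both right-hand ones in the white tray, flat, blue face up and not overlapping, and the T bracket, bare bracket and jar were not moved.

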